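# Clamp a glued purse frame and set its drying air

### The job

Set the freshly glued purse frame drying: take the orange spring clamp from the rack and leave it gripping the middle of the purse frame's top brass rail. Then set the drying air with the red handwheel: screw it clockwise down to its closed stop, and back it off exactly two full turns. Finish with the gripper still closed on the wheel's black handle, holding the wheel at that setting, and leave everything else on the bench where it is.

Things in the scene. Friction and masses are not known exactly. Their poses are not given: they have to be found in the camera images.
- orange_clip: orange spring clamp like a big clothes peg, 65 g, at first gripping the rack's upright strip, jaws down, handles up. Origin on its pivot; z up, y along the strip, x across it. Two flat handles, 24 mm wide along y, splay upward: outer faces 25 mm apart at the pivot, 54 mm at the top, 53 mm above the pivot. Jaw tips 36 mm below the pivot; jaw pads 20 mm tall, 24 mm wide, 6 mm apart when gripping
- orange_clip_jaw (a joint): opening of the orange clamp: 0 gripping a 6 mm strip or rail, 0.6 rad fully open. Squeezing the handles along x opens it against its spring; 12 to 25 N on each handle brings it to its stop: handles parallel, 22 mm over all, jaw tips 27 mm apart, each half leaning 17 degrees from where it was. Let go, it springs shut, about 11 N at the jaws
- clip_rack: fixed rack on the bench: wooden base 70 x 190 x 18 mm and an upright aluminium strip along y, 6 mm thick (x), 180 mm long, top at z 80 mm. Origin under its centre. The two clamps sit astride the strip 45 mm either side of its middle, orange on either side, pivots 20 mm above its top
- purse_frame: half a purse frame standing fixed in a wooden drying block 50 x 150 x 30 mm on the drying station: brown board 126 mm wide, edged in brass. Origin under the block's centre; x normal to the board, y along the rail. A brass clasp ball, 12 mm across, stands on the rail 38 mm towards +y of its middle, its top 16 mm above it
- rail_mid (a point): middle of the upper edge of the frame's top brass rail, 110 mm above the block's underside; axes as the purse frame's. The rail is 6 mm thick (x), 130 mm long (y), 13 mm tall, with the 4.5 mm board below it. The clamp is to finish astride it here, its pivot about 20 mm (10 to 25) above this point
- valve_wheel (a joint): turn of the red handwheel: 0 at its closed stop, growing as it is opened anticlockwise seen from above, 6.283 rad a turn; starts about 0.35 to 1.1 turns open. It needs 0.2 to 0.3 N m to turn (4 to 6 N at the handle) and stays where it is left. The stem does not rise
- wheel_centre (a point): centre of the handwheel on its vertical axis, at mid-height of the rim; axes as the station's. Rim 112 mm over all, 12 mm thick
- handle_grip (a point): point on the axis of the wheel's upright black handle, a cylinder 22 mm across and 52 mm tall that spins freely on its pin. The handle axis is 50 mm from the wheel's axis; the point is 38 mm above wheel_centre, 30 mm above the handle's lower end, 22 mm below its top and 32 mm above the rim's top
- wheel_handle: the black handle itself; origin on its axis at its lower end
- drying_station: fixed air-drying station: grey plate 200 x 460 x 12 mm, origin under its centre; brass valve with the red wheel at its -y end (wheel centre 140 mm above the bench), purse frame at its +y end, a gauge (top 132 mm above the bench) between them, and on the -x side of the frame an aluminium air bar, top 82 mm above the bench
- black_clip: black spring clamp, same make as the orange one, on the same strip: leave alone
- glue_jar: amber jar with white cap, 68 mm across, 85 mm tall; origin under its centre: leave alone
- spray_can: blue can, 52 mm across, 160 mm tall; origin under its centre: leave alone
- pen_cup: white cup of pens, 72 mm across, 90 mm tall (pens 150); origin under its centre: leave alone
- hammer: small hammer lying on the bench: leave alone
- spare_frame: spare U-shaped brass frame 70 x 130 x 8 mm lying flat on the bench: leave alone
Mind the look-alikes: they are no part of the job. There is more than one size of the orange_clip; the one meant has the size given above.

How it is judged:
By the outcome, as a careful person would: the job done as asked, in the order asked, and still so for the second after the job is handed in, while the arm keeps its last pose, push and grip.
It also fails if it takes over 67 s, if anything falls off the work surface, if the arm or the gripper's body presses on something with over 40 N, if the wrist force passes 120 N, or if a joint passes its speed limit or range.

### The arm

A 6-joint arm with a two-finger parallel gripper is mounted at the origin on the work surface. World frame = base frame: x ahead of the robot, y to its left, z up, the work surface at z = 0. Lengths are in mm, angles in degrees, forces in N, time in s.
With the tool pointing down it reaches from about 350 to 850 mm from the base axis. Payload 8.1 kg.
Tool frame: the origin (TCP) lies midway between the tips of the shut fingers; the grasp point (between the pads) lies 19 mm behind it; z points along the fingers, y is the line along which they close (so a half turn about z gives the same grasp; the last joint's range is limited). The gripper opens to 85 mm and grips with 20 to 120 N. Pads are 22 mm wide; open, the fingers measure 114 mm over their backs; the gripper's body (76 mm by 85 mm) begins 54 mm behind the grasp point. The pads swing forward as they close: fully open they stand 13 mm farther back than shut.
Start: joints at [61.857, 7.471, 85.268, -0, 87.261, -4.893], TCP at [236.832, 551.285, 194.592] pointing down, gripper open.
Joint ranges: [-169.43, 169.43], [-51.17, 129.36], [1.28, 143.12], [-76.62, 256.62], [0, 156.53], [-152.29, 152.29]. Speed limits (degrees/s): [136.94, 136.94, 159.86, 180, 180, 180].

### API

Orientations are given as [roll, pitch, yaw] about the fixed x, y, z axes, in that order (R = Rz(yaw) Ry(pitch) Rx(roll)).
In Python, from bench import r gives the robot as it stands.
- The arm moves only by the tool apply_moves, never from a script. Its argument "steps" is a list of rows, each a list of 7 numbers: the opening, from -1 (shut) to 1 (fully open), then the shift along the tool's x, y, z in mm, then the turn, a rotation vector about the tool's x, y, z in units of 5 degrees (1.0 is 5 degrees). A call has exactly 8 rows; each row shifts and turns the commanded pose from where the row before left it, along the tool's axes as they then stand; what a row does not reach is not made up. A row lasts 1/10 s, in which the tool goes at most 50 mm and 8.59 degrees, less where a joint would pass 70% of its speed; a pose out of reach is approached as far as the arm can. A call is refused whole if a number of a shift passes 50 or a number of a turn 1, either way. A call with a gripper value outside its range is refused whole. The fingers move at their own pace and stop on an object; "squeeze" is the grip in N (left out, the last holds). Time passes only in rows, so rows that do not move let the fingers close, or fill a call up. It gives the time, the measured TCP pose, the force, the opening and the grip force at its end, in the units of the state.
- r.sense(): the state, without advancing time (a new reading comes with each control period).
- r.snapshot(name): name is "scene" or "top" or "wrist"; returns a dict with "color" (384x512x3 uint8, blue, green, red), "depth" (384x512 float32, mm along the optical axis (not along the pixel's ray), 0 where there is no reading), "mtx" (3x3 intrinsics, pixels), "T" (4x4, takes a point from camera to world coordinates); the wrist camera has in their place "hand_eye" (4x4, takes a point from camera to tool coordinates, whose origin is the TCP and whose axes are the flange's). Camera axes: x right, y down, z forward; pixel columns grow to the right and rows downward; lengths in mm; the calibration is good to about 2 mm. A picture is of the moment at which its call begins: read the wrist's pose just before it.
- r.hand_in(): hands the job in; it is judged then, once.
The state is a dict: "time": time; "joint_pos": joint angles; "qd": joint speeds; "joint_efforts": joint torques, N m; "tool_pos": TCP position; "tcp_rot": TCP orientation; "ft_force": force on the tool from outside, world axes, zero at the start; "wrist_torque": the same for the moment, N m; "finger_gap": finger opening in mm; "grip_force": force on a finger pad.
Only numpy, scipy, OpenCV 4.12 (cv2) and the standard library are available. Lean on these libraries where they do the work, as an engineer would, in place of code of your own. Each camera call takes 0.05 s, during which the arm holds its last target. There are 200 camera calls.

## Working session

There is one attempt and no reset: what is moved stays moved. The work goes in short steps, Python scripts to look and compute and a tool call to move; the robot and the scene stay as the last step left them, time stands still between calls to the robot, and variables do not carry over. Pictures are saved under pics/ and viewed, at most 10 in all, crops included, and the job is handed in when it is done.

Besides the shell and the picture viewer there is one more tool, called after ">>>" as name(argument=value, ...) on one line, values as JSON. apply_moves: Moves the arm, as the interface text tells. Its arguments: {"type":"object","properties":{"steps":{"type":"array"},"squeeze":{"type":"number"}},"required":["steps"]}

```bash
mkdir -p pics; ls
cat > h.py <<'E'
import numpy as np,cv2
from scipy.spatial.transform import Rotation as R
from bench import r
def world(s):
    d=s["depth"];v,u=np.mgrid[:d.shape[0],:d.shape[1]];K=s["mtx"]
    p=np.stack([(u-K[0,2])*d/K[0,0],(v-K[1,2])*d/K[1,1],d],-1)
    return p@s["T"][:3,:3].T+s["T"][:3,3]
E
python3 - <<'E'
from h import *
s=r.sense();print(s)
a=r.snapshot("scene");b=r.snapshot("top")
for n,q in(("scene",a),("top",b)):
    cv2.imwrite(f"pics/{n}.png",cv2.resize(q["color"],(800,600)));np.savez(f"{n}.npz",**q);print(q["T"].round(2))
E
```

```text
pics
{'time': 0.0, 'joint_pos': array([ 6.18550707e+01,  7.51515874e+00,  8.53310933e+01, -5.21032615e-04,
        8.72613350e+01, -4.89424883e+00]), 'qd': array([-0.00670099,  0.08023785, -0.08321702,  0.02194914, -0.075933  ,
        0.13267718]), 'joint_efforts': array([-5.98751976e-04, -5.69437373e+01, -5.00522268e+01, -2.54736542e-04,
        1.57691503e-02,  1.27413182e-05]), 'tool_pos': array([236.54847102, 550.71607009, 193.52658505]), 'tcp_rot': array([-1.79892761e+02, -8.66050367e-03,  1.56749337e+02]), 'ft_force': array([0.18943379, 0.16046392, 0.32144414]), 'wrist_torque': array([-0.03111539,  0.09059071, -0.03909599]), 'grip_force': 0.0, 'finger_gap': 85.55569002347923}
[[-8.80000e-01  3.20000e-01 -3.60000e-01  9.97110e+02]
 [ 4.80000e-01  6.10000e-01 -6.30000e-01  8.37170e+02]
 [ 2.00000e-02 -7.20000e-01 -6.90000e-01  1.05938e+03]
 [ 0.00000e+00  0.00000e+00  0.00000e+00  1.00000e+00]]
[[ 2.00000e-02 -9.90000e-01  1.70000e-01  2.55230e+02]
 [-1.00000e+00 -1.00000e-02  2.00000e-02 -2.91700e+01]
 [-1.00000e-02 -1.70000e-01 -9.90000e-01  1.75604e+03]
 [ 0.00000e+00  0.00000e+00  0.00000e+00  1.00000e+00]]
```

View pics/scene.png

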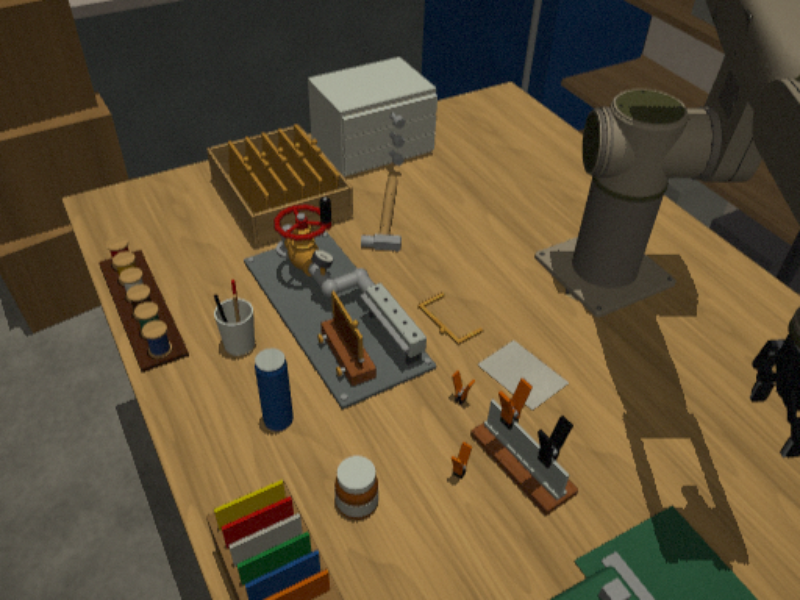

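View pics/top.png

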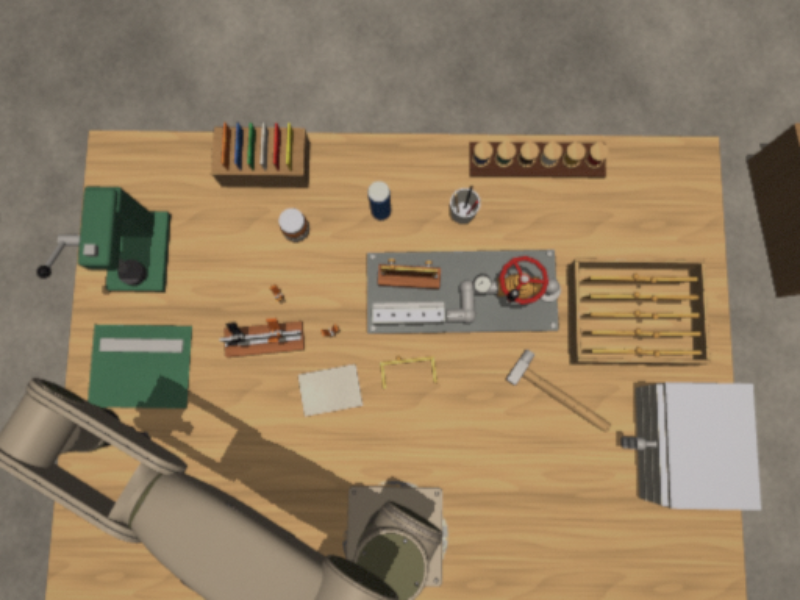

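The candidates for the orange clamp are (scene pixels) the one on the rack at (515,400), and two smaller ones lying on the bench at (461,385) and (461,460). The one astride the strip beside the black clamp fits the description. The wheel is at (302,222), its handle at (325,210), the rail at (347,320).

```bash
cat > m.py <<'E'
from h import *
for n in("scene","top"):
    q=dict(np.load(n+".npz"));W=world(q);c=cv2.cvtColor(q["color"],cv2.COLOR_BGR2HSV);H,S,V=c[...,0],c[...,1],c[...,2];z=W[...,2];ok=q["depth"]>0
    print(n)
    def rep(t,m):
        m=(m&ok);k,l,st,_=cv2.connectedComponentsWithStats(m.astype(np.uint8),connectivity=8)
        for i in range(1,k):
            if st[i,4]<12: continue
            p=W[l==i];rc=cv2.minAreaRect(p[:,:2].astype(np.float32))
            print(t,st[i,:5],"med",np.median(p,0).round(0),"z",np.percentile(p[:,2],[3,97]).round(0),"rect",np.round(rc[0]),np.round(rc[1]),round(rc[2],1))
    near=(W[...,0]>300)&(W[...,0]<900)&(abs(W[...,1])<560)
    rep("orange",near&(H>3)&(H<13)&(S>190)&(V>90)&(z>5)&(z<200))
    rep("red",near&((H<4)|(H>175))&(S>170)&(z>125)&(z<160))
    rep("black",near&(V<45)&(z>60)&(z<220)&(W[...,1]>-450))
    rep("plate",near&(S<70)&(z>6)&(z<18))
    rep("strip",near&(S<60)&(z>74)&(z<86))
    rep("rail",near&(z>100)&(z<130)&(H>12)&(H<32)&(S>80))
E
python3 m.py
python3 - <<'E'
from h import *
q=dict(np.load("scene.npz"));cv2.imwrite("pics/c1.png",cv2.resize(q["color"][225:330,270:380],None,fx=5,fy=5,interpolation=2))
E
```

```text
scene
orange [327 255   8   6  15] med [443. 278. 113.] z [105. 128.] rect [453. 279.] [26. 18.] 7.6
red [176 131  36  23 281] med [ 580. -272.  145.] z [139. 150.] rect [ 578. -279.] [103. 107.] 8.5
red [159 318  28  20 228] med [871. 292. 142.] z [126. 152.] rect [870. 290.] [ 9. 61.] 89.6
black [204 126   8  17 107] med [ 538. -247.  180.] z [151. 203.] rect [ 505. -325.] [190.  24.] 66.5
black [200 163  12   9  44] med [ 583. -176.  117.] z [106. 125.] rect [ 581. -181.] [16. 35.] 47.9
black [137 189   8  17  38] med [ 790. -162.  101.] z [ 72. 133.] rect [ 786. -171.] [29. 10.] 57.6
black [214 193  15  35 156] med [603. -24.  85.] z [ 62. 106.] rect [603. -27.] [105.   4.] 87.9
black [180 235   6  23  56] med [755.  66. 105.] z [ 69. 143.] rect [757.  67.] [24.  4.] 39.3
black [320 267   8   8  30] med [460. 280.  74.] z [66. 80.] rect [461. 278.] [ 6. 24.] 9.8
black [344 266  23  34 351] med [435. 369. 124.] z [ 71. 153.] rect [442. 366.] [55. 27.] 5.9
black [171 347  27  19 124] med [874. 352. 122.] z [106. 147.] rect [871. 352.] [ 4. 57.] 89.6
plate [202 148  26  31 332] med 
[... 5343 characters left out ...]
0
rail [377 175  36   5 111] med [ 590. -501.  111.] z [103. 125.] rect [ 591. -496.] [ 13. 124.] 2.3
rail [329 176   3   8  16] med [ 579. -266.  126.] z [109. 129.] rect [ 579. -266.] [ 7. 21.] 89.4
rail [333 181   7   5  14] med [ 564. -288.  126.] z [117. 129.] rect [ 564. -288.] [ 8. 25.] 21.4
rail [377 187  36   5  87] med [ 549. -505.  112.] z [103. 122.] rect [ 550. -497.] [124.  12.] 89.6
rail [377 199  37   4 103] med [ 507. -497.  110.] z [102. 121.] rect [ 507. -497.] [ 11. 124.] 1.2
rail [378 210  36   5 107] med [ 464. -502.  110.] z [103. 123.] rect [ 466. -498.] [ 14. 124.] 2.3
rail [378 222  37   5 103] med [ 422. -506.  111.] z [103. 123.] rect [ 425. -497.] [ 14. 124.] 0.9
```

View pics/c1.png

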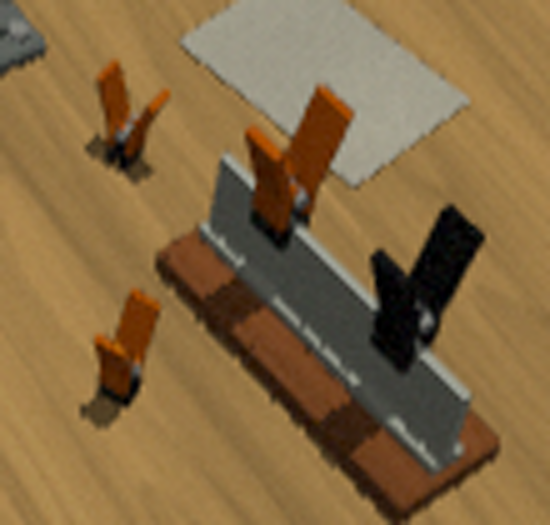

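The close crop shows the big orange clamp on the strip next to the black one. The two lying on the bench are clearly smaller. Measured: clamp pivot about (452,279), rail about (602,-23) with its top at about z 122, wheel centre about (578,-281), handle about (535,-247). I'm lifting and turning first.

>>> apply_moves(steps=[[1,0,0,-10,0,0,1],[1,0,0,-10,0,0,1],[1,0,0,-10,0,0,1],[1,0,0,-10,0,0,1],[1,0,0,-10,0,0,1],[1,0,0,-10,0,0,1],[1,0,0,-10,0,0,1],[1,0,0,-10,0,0,1]])

```text
time: 0.9
tool_pos: [236.7, 551.0, 274.4]
tcp_rot: [-179.9, 0.0, 116.5]
ft_force: [-0.1, 0.1, 0.8]
finger_gap: 85.3
grip_force: 0.0
```

>>> apply_moves(steps=[[1,0,0,0,0,0,1],[1,0,0,0,0,0,1],[1,0,0,0,0,0,1],[1,0,0,0,0,0,1],[1,-30,25,0,0,0,0.2],[1,-30,25,0,0,0,0],[1,-30,25,0,0,0,0],[1,-30,25,0,0,0,0]])

```text
time: 1.7
tool_pos: [349.5, 441.1, 274.1]
tcp_rot: [-180.0, 0.0, 95.8]
ft_force: [0.4, 0.3, 0.5]
finger_gap: 85.3
grip_force: 0.0
```

```bash
cat >> h.py <<'E'
def pose():
    s=r.sense();return s,R.from_euler("xyz",s["tcp_rot"],degrees=True)
def go(t,yaw=None):
    s,q=pose();d=q.inv().apply(np.array(t)-s["tool_pos"])
    print("t",round(s["time"],2),"pos",s["tool_pos"].round(1),"rpy",s["tcp_rot"].round(2),"gap",round(s["finger_gap"],1),"F",s["ft_force"].round(1),"grip",round(s["grip_force"],1))
    print(" tool shift",d.round(1), "" if yaw is None else "turn z %.2f deg"%(((s["tcp_rot"][2]-yaw+180)%360)-180))
def wrist(name):
    s,q=pose();w=r.snapshot("wrist");T=np.eye(4);T[:3,:3]=q.as_matrix();T[:3,3]=s["tool_pos"];w["T"]=T@w["hand_eye"]
    np.savez(name+".npz",**w);return w
E
python3 -c "
from h import *
go([452,279,270],95.5);print(r.sense()['joint_pos'].round(1)); print(r.snapshot('wrist')['hand_eye'].round(2))"
```

```text
t 1.7 pos [349.5 441.1 274.1] rpy [-1.7997e+02  3.0000e-02  9.5780e+01] gap 85.3 F [0.4 0.3 0.5] grip 0.0
 tool shift [-171.6   85.7    4.1] turn z 0.28 deg
[46.4  0.6 84.2 -0.  95.2 40.6]
[[   0.     -0.95   -0.32   82.26]
 [   1.      0.      0.      0.59]
 [  -0.     -0.32    0.95 -179.9 ]
 [   0.      0.      0.      1.  ]]
```

>>> apply_moves(steps=[[1,-30,16,0,0,0,0],[1,-30,16,0,0,0,0],[1,-30,16,0,0,0,0],[1,-30,16,0,0,0,0],[1,-30,16,0,0,0,0],[1,-10,6,0,0,0,0],[1,0,0,0,0,0,0],[1,0,0,0,0,0,0]])

```text
time: 2.55
tool_pos: [449.9, 292.5, 274.4]
tcp_rot: [-180.0, -0.0, 95.7]
ft_force: [-0.3, -0.8, 0.5]
finger_gap: 85.7
grip_force: 0.0
```

```bash
cat > mc.py <<'E'
from h import *
w=wrist("w1");go([452,279,119],95.5)
cv2.imwrite("pics/w1.png",w["color"])
W=world(w);c=cv2.cvtColor(w["color"],cv2.COLOR_BGR2HSV);H,S,V=[c[...,i] for i in range(3)];ok=w["depth"]>0;z=W[...,2]
o=ok&(H>2)&(H<16)&(S>170)&(V>70)&(z>100)&(abs(W[...,0]-452)<60)&(abs(W[...,1]-279)<40)
k,l,st,_=cv2.connectedComponentsWithStats(o.astype(np.uint8))
for i in range(1,k):
    if st[i,4]>60:
        p=W[l==i];rc=cv2.minAreaRect(p[:,:2].astype(np.float32));print("orange",st[i],np.round(rc[0],1),np.round(rc[1],1),round(rc[2],1),np.percentile(p[:,2],[2,50,98]).round())
        t=p[p[:,2]>np.percentile(p[:,2],97)-6];print("   top",t.min(0).round(1),t.max(0).round(1),t.mean(0).round(1))
s=ok&(S<70)&(z>76)&(z<84)&(abs(W[...,0]-452)<40)&(W[...,1]>220)&(W[...,1]<420)
p=W[s];f=np.polyfit(p[:,1],p[:,0],1);e=p[:,0]-np.polyval(f,p[:,1])
g=abs(e)<8;f=np.polyfit(p[g,1],p[g,0],1);print("strip n",g.sum(),"slope deg",np.degrees(np.arctan(f[0])),"x at 279",np.polyval(f,279),"y",np.percentile(p[:,1],[1,99]),"z",np.median(p[:,2]))
E
python3 mc.py
```

```text
t 2.6 pos [449.8 292.8 274.4] rpy [-1.7997e+02 -2.0000e-02  9.5790e+01] gap 85.3 F [0.8 0.6 0. ] grip 0.0
 tool shift [-14.    0.9 155.4] turn z 0.29 deg
orange [228 166  27  36 467] [440.7 276.1] [25.6 23.7] 7.1 [103. 141. 153.]
   top [427.9 262.7 147.4] [436.2 286.6 154. ] [431.9 275.2 151.7]
orange [256 166  27  36 359] [468.  279.3] [24.5 23.8] 7.6 [102. 149. 154.]
   top [471.9 268.8 147.5] [481.4 291.7 154.2] [476.7 280.8 151.8]
strip n 592 slope deg -6.647218865754194 x at 279 454.12370930350596 y [234.32156998 409.7008484 ] z 80.52059904623366
```

View pics/w1.png

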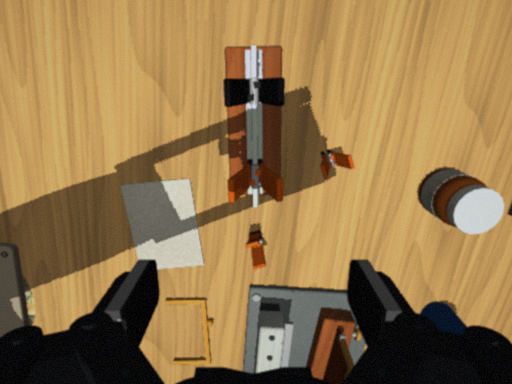

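The wrist view shows the orange clamp at (254,184) on the strip, black clamp at (254,92). Clamp centre is (454.3, 278), yaw about 6.9, tops z 153, which matches the given sizes. Descending and squeezing.

>>> apply_moves(steps=[[1,-8,2,20,0,0,-0.22],[1,-7,1,25,0,0,0],[1,0,0,25,0,0,0],[1,0,0,25,0,0,0],[1,0,0,25,0,0,0],[1,0,0,20,0,0,0],[1,0,0,18,0,0,0],[1,0,0,0,0,0,0]])

```text
time: 3.4
tool_pos: [452.2, 277.5, 113.4]
tcp_rot: [-179.7, 0.1, 97.0]
ft_force: [-0.2, 0.3, 0.1]
finger_gap: 85.4
grip_force: 0.0
```

```bash
python3 -c "
from h import *
go([454.3,278,116],96.9)"
```

```text
t 3.4 pos [452.2 277.5 113.4] rpy [-1.7969e+02  9.0000e-02  9.6960e+01] gap 85.4 F [-0.2  0.3  0.1] grip 0.0
 tool shift [ 0.2  2.2 -2.6] turn z 0.06 deg
```

>>> apply_moves(steps=[[1,0,2,-2,0,0,0],[0.3,0,0,0,0,0,0],[0,0,0,0,0,0,0],[-0.3,0,0,0,0,0,0],[-1,0,0,0,0,0,0],[-1,0,0,0,0,0,0],[-1,0,0,0,0,0,0],[-1,0,0,0,0,0,0]], squeeze=50)

```text
time: 4.2
tool_pos: [457.0, 277.4, 118.6]
tcp_rot: [-180.0, 0.0, 96.8]
ft_force: [-0.3, 0.3, -1.1]
finger_gap: -0.1
grip_force: 0.0
```

```bash
python3 -c "
from h import *
go([454.3,278,116],96.9)
w=wrist('w2');a=r.snapshot('scene')['color'][205:325,260:400]
cv2.imwrite('pics/w2.png',np.hstack([cv2.resize(a,(400,384)),w['color'][:,56:456]]))"
```

```text
t 4.2 pos [457.  277.4 118.6] rpy [-180.      0.     96.84] gap -0.1 F [-0.3  0.3 -1.1] grip 0.0
 tool shift [ 0.9 -2.6  2.6] turn z -0.06 deg
```

View pics/w2.png

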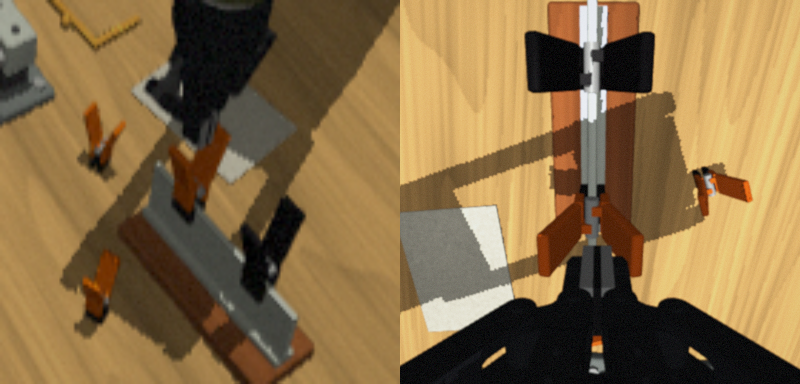

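The fingers (wrist half, about (590,275)) closed beside the clamp (590,225) on its -y side. The clamp is still unmoved on the strip. I'll measure where the fingertips really are.

```bash
python3 -c "
from h import *
w=dict(np.load('w2.npz'));W=world(w);print(w['mtx'].round(1))
q=np.linalg.inv(w['T'])@np.array([457,277.4,118.6,1]);p=w['mtx']@q[:3];print('TCP px',p[:2]/p[2],q[2])
c=cv2.cvtColor(w['color'],cv2.COLOR_BGR2HSV)
for v in range(150,340,10):
  for u in (232,247,262): print(v,u,W[v,u].round(),w['depth'][v,u].round(),c[v,u],end=' | ')
  print()
T=w['T'];print(T.round(2))
a=r.snapshot('scene');V=world(a);h=cv2.cvtColor(a['color'],cv2.COLOR_BGR2HSV)
m=(a['depth']>0)&(V[...,2]>105)&(V[...,2]<210)&(abs(V[...,0]-455)<70)&(abs(V[...,1]-285)<50)
for z in range(105,210,10):
  for n,k in(('or',(h[...,0]<16)&(h[...,1]>150)),('bk',(h[...,2]<60)|(h[...,1]<80))):
    p=V[m&k&(abs(V[...,2]-z)<5)]
    if len(p): print(z,n,len(p),p.min(0).round(),p.max(0).round(),p.mean(0).round())
"
```

```text
[[332.    0.  252.7]
 [  0.  332.  194.8]
 [  0.    0.    1. ]]
TCP px [251.45597219 228.56410162] 196.7781983585223
150 232 [437. 303.  18.] 283.0 [ 11 171  76] | 150 247 [449. 316.  80.] 220.0 [ 43  18 131] | 150 262 [462. 306.  20.] 282.0 [ 11 161  87] | 
160 232 [438. 294.  19.] 285.0 [ 11 187  83] | 160 247 [450. 310.  81.] 222.0 [ 60  19 135] | 160 262 [463. 297.  20.] 284.0 [ 10 157  91] | 
170 232 [439. 285.  19.] 288.0 [ 10 183  88] | 170 247 [451. 303.  80.] 225.0 [ 43  14 131] | 170 262 [465. 288.  18.] 289.0 [ 11 178  89] | 
180 232 [440. 276.  18.] 292.0 [ 10 181  79] | 180 247 [452. 296.  81.] 226.0 [ 47  18 128] | 180 262 [466. 279.  19.] 291.0 [ 10 159  93] | 
190 232 [441. 267.  18.] 294.0 [ 11 172  80] | 190 247 [452. 288.  80.] 230.0 [ 47  18 127] | 190 262 [467. 270.  18.] 295.0 [ 12 192  89] | 
200 232 [443. 287. 100.] 211.0 [ 11 234  87] | 200 247 [453. 290. 105.] 205.0 [30  3 77] | 200 262 [462. 290. 100.] 210.0 [ 12 246  84] | 
210 232 [444. 286. 115.] 197.0 [ 10 213  91] | 210 247 [453. 284. 106.] 206.0 [  9 106 115] | 210 262 [462. 289. 116.] 196.0 [ 12 243 
[... 2087 characters left out ...]
472. 291. 130.] [447. 280. 125.]
125 bk 1 [434. 287. 121.] [434. 287. 121.] [434. 287. 121.]
135 or 33 [430. 272. 130.] [476. 292. 140.] [451. 282. 135.]
145 or 38 [425. 270. 140.] [479. 293. 150.] [451. 281. 146.]
155 or 30 [427. 268. 150.] [480. 291. 156.] [462. 281. 152.]
155 bk 1 [461. 282. 155.] [461. 282. 155.] [461. 282. 155.]
165 or 2 [442. 282. 162.] [454. 288. 167.] [448. 285. 164.]
165 bk 20 [442. 276. 160.] [471. 289. 170.] [460. 285. 166.]
175 bk 32 [442. 273. 170.] [470. 290. 180.] [462. 283. 175.]
185 bk 23 [442. 281. 181.] [468. 289. 189.] [459. 286. 185.]
195 bk 16 [429. 283. 192.] [468. 291. 200.] [455. 287. 196.]
205 bk 63 [421. 268. 200.] [487. 293. 210.] [459. 285. 206.]
```

The fingertips actually end at z≈162 while the reading says 118.6 (both cameras agree; xy is right). So the real fingertips sit about 43 mm above the reported TCP, and the fingers closed above the clamp. I'll use that offset: reopen, then go down to a reading of about 73.

>>> apply_moves(steps=[[1,0,0,0,0,0,0],[1,0,0,0,0,0,0],[1,0,0,0,0,0,0],[1,0,0,0,0,0,0],[1,0,0,0,0,0,0],[1,0,0,0,0,0,0],[1,0,0,0,0,0,0],[1,0,0,0,0,0,0]])

```text
time: 5.15
tool_pos: [457.0, 277.5, 118.6]
tcp_rot: [180.0, 0.0, 96.8]
ft_force: [0.6, -0.4, 0.5]
finger_gap: 85.6
grip_force: 0.0
```

```bash
python3 -c "
from h import *
go([454.3,278,73],96.9);print(r.sense()['joint_pos'].round(2))
w=wrist('w3');go([454.3,278,73],96.9)
W=world(w);g=(w['depth']>0)&(w['depth']<190)
p=W[g];q=(p-r.sense()['tool_pos'])@R.from_euler('xyz',r.sense()['tcp_rot'],degrees=True).as_matrix()
for s in (-1,1):
  k=q[(q[:,1]*s>30)&(q[:,1]*s<60)]; print(s,'maxz',np.percentile(k[:,2],[90,99,100]).round(1), 'inner y',np.percentile(k[k[:,2]>np.percentile(k[:,2],90)][:,1],[0,100]).round(1))
"
```

```text
t 5.15 pos [457.  277.5 118.6] rpy [180.     0.    96.85] gap 85.6 F [ 0.6 -0.4  0.5] grip 0.0
 tool shift [ 0.9 -2.6 45.6] turn z -0.05 deg
[ 25.77   0.16 100.95  -0.    78.89  18.92]
t 5.2 pos [457.  277.5 118.6] rpy [-180.      0.     96.85] gap 85.6 F [-0.3  0.3 -0. ] grip 0.0
 tool shift [ 0.9 -2.6 45.6] turn z -0.05 deg
-1 maxz [-65.1 -53.5 -49.7] inner y [-55.8 -41.5]
1 maxz [-64.8 -53.6 -50.1] inner y [42.7 56.8]
```

>>> apply_moves(steps=[[1,1,-3,4,0,0,0],[1,0,0,8,0,0,0],[1,0,0,8,0,0,0],[1,0,0,8,0,0,0],[1,0,0,8,0,0,0],[1,0,0,7,0,0,0],[1,0,0,0,0,0,0],[1,0,0,0,0,0,0]])

```text
time: 6.0
tool_pos: [453.8, 278.0, 75.4]
tcp_rot: [-180.0, 0.0, 96.9]
ft_force: [0.0, -0.4, 0.3]
finger_gap: 85.2
grip_force: 0.0
```

>>> apply_moves(steps=[[0.5,0,0,0,0,0,0],[0.3,0,0,0,0,0,0],[0,0,0,0,0,0,0],[-0.3,0,0,0,0,0,0],[-1,0,0,0,0,0,0],[-1,0,0,0,0,0,0],[-1,0,0,0,0,0,0],[-1,0,0,0,0,0,0]], squeeze=50)

```text
time: 6.8
tool_pos: [453.9, 278.1, 75.6]
tcp_rot: [-180.0, 0.0, 96.9]
ft_force: [-0.6, -0.3, -0.8]
finger_gap: 20.5
grip_force: 52.4
```

>>> apply_moves(steps=[[-1,0,0,-4,0,0,0],[-1,0,0,-8,0,0,0],[-1,0,0,-12,0,0,0],[-1,0,0,-18,0,0,0],[-1,0,0,-22,0,0,0],[-1,0,0,-22,0,0,0],[-1,0,0,-22,0,0,0],[-1,0,0,-12,0,0,0]])

```text
time: 7.6
tool_pos: [455.1, 278.7, 199.2]
tcp_rot: [179.8, -0.1, 96.9]
ft_force: [-0.4, 0.3, -1.0]
finger_gap: 20.4
grip_force: 52.4
```

```bash
cat > rail.py <<'E'
from h import *
import sys
go([602,-23.5,180],90)
w=wrist(sys.argv[1]);a=r.snapshot("scene")
for q in(w,a):
    W=world(q);h=cv2.cvtColor(q["color"],cv2.COLOR_BGR2HSV);z=W[...,2]
    m=(q["depth"]>0)&(abs(W[...,0]-602)<25)&(abs(W[...,1]+23.5)<75)&(h[...,1]>60)
    t=W[m&(z>116)&(z<126)]
    if len(t)>20:
        f=np.polyfit(t[:,1],t[:,0],1);print("rail n",len(t),"slope",np.degrees(np.arctan(f[0])).round(2),"y",np.percentile(t[:,1],[1,99]).round(1),"x mid",np.polyval(f,-23.5).round(1),"z",np.percentile(t[:,2],[10,50,90]).round(1))
    b=W[m&(z>128)&(z<142)];
    if len(b): print("ball",len(b),b.mean(0).round(1))
    o=(q["depth"]>0)&(h[...,0]<16)&(h[...,1]>170)&(z>100)&(np.linalg.norm(W[...,:2]-r.sense()["tool_pos"][:2],axis=2)<70)
    p=W[o]
    if len(p): print("clip",len(p),p.min(0).round(),p.max(0).round(),p.mean(0).round(1))
cv2.imwrite("pics/%s.png"%sys.argv[1],np.hstack([cv2.resize(a["color"][160:330,180:380],(400,384)),w["color"][:,56:456]]))
E
python3 rail.py w4; python3 -c "
from h import *
w=dict(np.load('w1.npz'));W=world(w);z=W[...,2];m=(w['depth']>0)&(z>116)&(z<126)&(abs(W[...,0]-602)<25)&(abs(W[...,1]+20)<75);print(m.sum())"
```

```text
t 7.6 pos [455.1 278.7 199.2] rpy [ 1.7977e+02 -8.0000e-02  9.6850e+01] gap 20.4 F [-0.4  0.3 -1. ] grip 52.4
 tool shift [-317.6  109.7   19.2] turn z 6.85 deg
clip 4429 [400. 265. 182.] [508. 298. 320.] [454.9 283.5 251.3]
rail n 88 slope 2.82 y [-87.   40.2] x mid 602.1 z [117.8 121.5 123.9]
ball 15 [603.6  14.6 135.5]
clip 208 [439. 268. 190.] [516. 304. 404.] [458.1 284.  237.8]
16
```

View pics/w4.png

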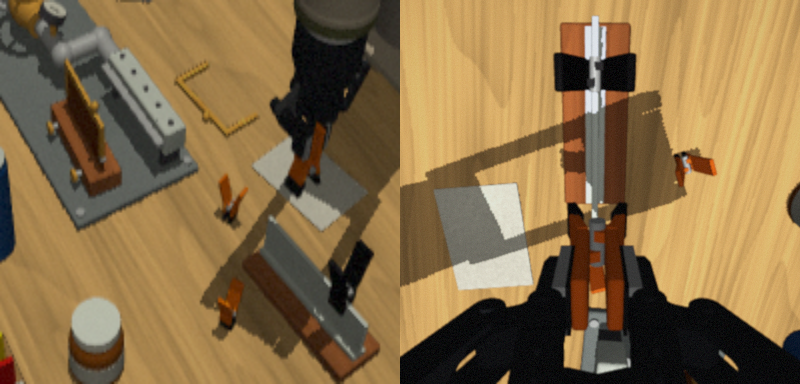

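The clamp is held open between the fingers (wrist half (597,260)). Rail middle is (602,-23.5), yaw about -2.8, and the ball at y 14.6 agrees (38 mm off). Travelling.

>>> apply_moves(steps=[[-1,-15,5,0,0,0,0],[-1,-25,9,0,0,0,0],[-1,-30,10,0,0,0,0],[-1,-30,10,0,0,0,0],[-1,-30,10,0,0,0,0],[-1,-30,10,0,0,0,0],[-1,-30,10,0,0,0,0],[-1,-30,10,0,0,0,0]])

```text
time: 8.5
tool_pos: [553.1, 66.2, 193.7]
tcp_rot: [-179.8, 0.0, 96.8]
ft_force: [0.3, -0.1, -0.4]
finger_gap: 20.7
grip_force: 52.4
```

>>> apply_moves(steps=[[-1,-30,10,0,0,0,0],[-1,-30,10,0,0,0,0],[-1,-20,8,0,0,0,0],[-1,0,0,0,0,0,0.95],[-1,0,0,0,0,0,0.95],[-1,0,0,0,0,0,0],[-1,0,0,0,0,0,0],[-1,0,0,0,0,0,0]])

```text
time: 9.3
tool_pos: [590.6, -7.7, 194.9]
tcp_rot: [-179.9, 0.0, 87.5]
ft_force: [-0.5, -0.6, -0.8]
finger_gap: 21.0
grip_force: 52.4
```

```bash
python3 rail.py w5; python3 -c "
from h import *
go([602.1,-23.5,117.6],87.2)"
```

```text
t 9.3 pos [590.6  -7.7 194.9] rpy [-179.94    0.     87.46] gap 21.0 F [-0.5 -0.6 -0.8] grip 52.4
 tool shift [-15.2  12.1  14.9] turn z -2.54 deg
rail n 529 slope 3.35 y [-34.4  39.9] x mid 602.7 z [121.4 122.4 123.3]
ball 198 [604.7  14.  136.5]
clip 4346 [540. -38. 106.] [650.  40. 316.] [592.1  -2.7 244.7]
rail n 90 slope 3.19 y [-86.1  39.5] x mid 602.1 z [118.  121.3 124. ]
ball 15 [603.6  14.8 135.7]
clip 235 [548. -76. 100.] [654.  28. 496.] [593.4  -5.7 219.5]
t 9.4 pos [590.8  -7.5 195.4] rpy [-179.98    0.     87.43] gap 20.4 F [ 0.1  0.2 -1.1] grip 52.4
 tool shift [-15.4  12.1  77.8] turn z 0.23 deg
```

View pics/w5.png

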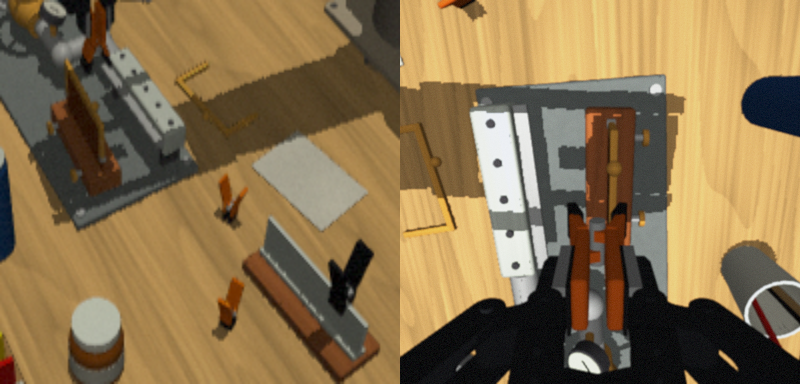

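>>> apply_moves(steps=[[-1,-8,6,0,0,0,0.12],[-1,-8,6,0,0,0,0],[-1,0,0,10,0,0,0],[-1,0,0,10,0,0,0],[-1,0,0,0,0,0,0],[-1,0,0,0,0,0,0],[-1,0,0,0,0,0,0],[-1,0,0,0,0,0,0]])

```text
time: 10.2
tool_pos: [602.4, -24.1, 176.1]
tcp_rot: [180.0, 0.0, 86.8]
ft_force: [0.2, -0.8, -0.2]
finger_gap: 20.2
grip_force: 52.4
```

```bash
cat > clip.py <<'E'
from h import *
go([602.3,-23.5,117.6],86.8)
a=r.snapshot("scene");W=world(a);h=cv2.cvtColor(a["color"],cv2.COLOR_BGR2HSV);z=W[...,2]
p0=r.sense()["tool_pos"]
o=(a["depth"]>0)&(h[...,0]<16)&(h[...,1]>180)&(z>100)&(np.linalg.norm(W[...,:2]-p0[:2],axis=2)<40)&(z<p0[2]+90)
k,l,st,_=cv2.connectedComponentsWithStats(o.astype(np.uint8));
for i in range(1,k):
    if st[i,4]>8:
        p=W[l==i];print("orange",st[i],p.min(0).round(),p.max(0).round(),p.mean(0).round(1))
w=wrist("w6");W=world(w);h=cv2.cvtColor(w["color"],cv2.COLOR_BGR2HSV);q=(W-p0)@R.from_euler("xyz",r.sense()["tcp_rot"],degrees=True).as_matrix()
o=(w["depth"]>0)&(h[...,0]<16)&(h[...,1]>170)&(abs(q[...,1])<25)&(abs(q[...,0])<20)&(q[...,2]<5)
for s in(-1,1):
    p=q[o&(q[...,1]*s>0)];print("tool-frame handle",len(p),np.percentile(p,[1,50,99],axis=0).round(1).tolist())
d=(w["depth"]>0)&(h[...,2]<70)&(abs(q[...,1])<25)&(q[...,2]<30)&(q[...,2]>-25)&(abs(q[...,0])<25)
p=q[d];print("jaws",len(p),np.percentile(p,[1,50,99],axis=0).round(1).tolist())
cv2.imwrite("pics/w6.png",np.hstack([cv2.resize(a["color"][140:260,190:330],(400,384)),w["color"][:,56:456]]))
E
python3 clip.py
```

```text
t 10.2 pos [602.4 -24.1 176.1] rpy [179.95   0.    86.77] gap 20.2 F [ 0.2 -0.8 -0.2] grip 52.4
 tool shift [ 0.6 -0.2 58.5] turn z -0.03 deg
orange [215 164  13  27 176] [588. -35. 173.] [617. -10. 252.] [602.4 -19.8 214.1]
orange [221 206   6   9  12] [603. -23. 100.] [605.  12. 113.] [604.3  -5.4 105.2]
tool-frame handle 2089 [[-11.2, -15.2, -72.0], [8.9, -6.6, -62.3], [11.4, -0.6, -1.3]]
tool-frame handle 2113 [[-11.2, 1.0, -73.6], [8.6, 8.2, -61.9], [11.5, 16.7, -1.2]]
jaws 452 [[-10.0, -17.7, -16.2], [10.4, 6.1, 6.0], [12.0, 19.5, 16.7]]
```

View pics/w6.png

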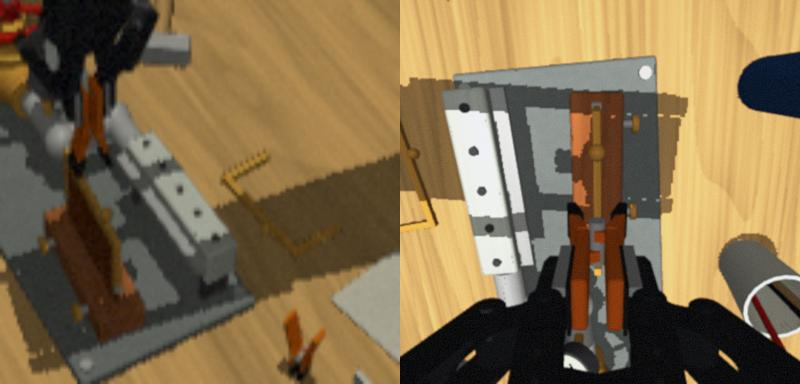

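The clamp sits centred over the rail (wrist half: jaws at (575,215)/(620,215), rail at x≈597). The pivot is about 19–24 mm above the reading, so I'm lowering to a reading of 120.

>>> apply_moves(steps=[[-1,0,0,6,0,0,0],[-1,0,0,10,0,0,0],[-1,0,0,10,0,0,0],[-1,0,0,10,0,0,0],[-1,0,0,10,0,0,0],[-1,0,0,7,0,0,0],[-1,0,0,3,0,0,0],[-1,0,0,0,0,0,0]])

```text
time: 11.1
tool_pos: [601.8, -24.1, 118.9]
tcp_rot: [-179.9, -0.0, 86.8]
ft_force: [0.5, -0.1, 0.1]
finger_gap: 20.6
grip_force: 52.4
```

>>> apply_moves(steps=[[-1,0,0,0,0,0,0],[-1,0,0,0,0,0,0],[-1,0,0,0,0,0,0],[-1,0,0,0,0,0,0],[-1,0,0,0,0,0,0],[-1,0,0,0,0,0,0],[-1,0,0,0,0,0,0],[-1,0,0,0,0,0,0]])

```text
time: 11.9
tool_pos: [602.1, -24.2, 119.6]
tcp_rot: [-180.0, -0.0, 86.8]
ft_force: [-0.7, 0.2, -0.1]
finger_gap: 20.4
grip_force: 52.4
```

```bash
python3 clip.py
```

```text
t 11.9 pos [602.1 -24.2 119.6] rpy [-180.     -0.     86.75] gap 20.4 F [-0.7  0.2 -0.1] grip 52.4
 tool shift [0.7 0.2 2. ] turn z -0.05 deg
orange [215 180  13  35 181] [587. -59. 100.] [617.   9. 193.] [602.3 -18.4 154.3]
tool-frame handle 2093 [[-11.2, -15.2, -71.8], [9.0, -6.6, -62.4], [11.4, -0.6, -1.1]]
tool-frame handle 2129 [[-10.9, 1.0, -73.3], [8.8, 8.1, -61.2], [11.5, 16.6, -1.2]]
jaws 453 [[-10.7, -18.3, -7.7], [10.3, -7.4, 7.4], [11.5, 19.5, 16.9]]
```

>>> apply_moves(steps=[[-0.3,0,0,0,0,0,0],[-0.1,0,0,0,0,0,0],[0.1,0,0,0,0,0,0],[0.3,0,0,0,0,0,0],[0.5,0,0,0,0,0,0],[1,0,0,0,0,0,0],[1,0,0,0,0,0,0],[1,0,0,0,0,0,0]])

```text
time: 12.8
tool_pos: [602.2, -24.2, 119.7]
tcp_rot: [180.0, 0.0, 86.7]
ft_force: [-0.6, -0.7, 0.1]
finger_gap: 85.2
grip_force: 0.0
```

>>> apply_moves(steps=[[1,0,0,-5,0,0,0],[1,0,0,-10,0,0,0],[1,0,0,-15,0,0,0],[1,0,0,-20,0,0,0],[1,0,0,-20,0,0,0],[1,0,0,-20,0,0,0],[1,0,0,-10,0,0,0],[1,0,0,0,0,0,0]])

```text
time: 13.6
tool_pos: [603.6, -24.4, 222.8]
tcp_rot: [179.7, 0.0, 86.8]
ft_force: [0.1, -0.9, -0.1]
finger_gap: 85.4
grip_force: 0.0
```

Run:
```python
from h import *
go([602.3,-23.5,117.6],86.8)
w=wrist("w7");a=r.snapshot("scene");b=r.snapshot("top")
for n,q in(("w",w),("s",a)):
    W=world(q);h=cv2.cvtColor(q["color"],cv2.COLOR_BGR2HSV);z=W[...,2]
    o=(q["depth"]>0)&(h[...,0]<16)&(h[...,1]>170)&(z>128)&(z<200)&(abs(W[...,0]-602)<45)&(abs(W[...,1]+23)<30)
    p=W[o];t=p[p[:,2]>np.percentile(p[:,2],98)-8];print(n,"clip",p.min(0).round(),p.max(0).round(),"tops mid",((t.min(0)+t.max(0))/2).round(1),"zmax",np.percentile(p[:,2],98).round(1))
for q in(a,b):
    W=world(q);h=cv2.cvtColor(q["color"],cv2.COLOR_BGR2HSV);z=W[...,2];ok=q["depth"]>0
    d=ok&((h[...,0]<5)|(h[...,0]>174))&(h[...,1]>150)&(z>134)&(z<152)&(np.linalg.norm(W[...,:2]-[578,-281],axis=2)<70)
    p=W[d];e=cv2.fitEllipse if 0 else None
    rr=np.linalg.norm(p[:,:2]-[578,-281],axis=1);p=p[rr>42]
    A=np.c_[2*p[:,:2],np.ones(len(p))];x=np.linalg.lstsq(A,(p[:,:2]**2).sum(1),rcond=None)[0];print("wheel",len(p),x[:2].round(1),"rad",np.sqrt(x[2]+x[0]**2+x[1]**2).round(1),"z",np.median(p[:,2]).round(1))
    k=ok&(h[...,2]<60)&(z>160)&(z<206)&(np.linalg.norm(W[...,:2]-[535,-247],axis=2)<35)
    p=W[k];print("handle",len(p),p.mean(0).round(1),"top",p[p[:,2]>196].mean(0).round(1),"zmax",p[:,2].max().round(1),p.min(0).round(),p.max(0).round())
cv2.imwrite("pics/w7.png",np.hstack([cv2.resize(a["color"][110:260,150:310],(400,384)),w["color"][:,56:456]]))
```

```text
t 13.6 pos [603.6 -24.4 222.8] rpy [1.7973e+02 2.0000e-02 8.6750e+01] gap 85.4 F [ 0.1 -0.9 -0.1] grip 0.0
 tool shift [  0.8  -1.8 105.2] turn z -0.05 deg
w clip [577. -37. 128.] [629. -12. 198.] tops mid [603.2 -24.7 192.8] zmax 196.1
s clip [575. -38. 130.] [628. -11. 199.] tops mid [601.3 -24.4 194. ] zmax 196.5
wheel 103 [ 578.4 -281. ] rad 47.2 z 144.7
handle 1 [ 539.7 -242.8  160.1] top [nan nan nan] zmax 160.1 [ 540. -243.  160.] [ 540. -243.  160.]
wheel 196 [ 577.6 -280.3] rad 48.7 z 144.2
handle 21 [ 530.7 -246.2  187.6] top [ 531.2 -246.9  200.1] zmax 202.6 [ 526. -255.  162.] [ 539. -240.  203.]<stdin>:15: RuntimeWarning: Mean of empty slice.
  ret = um.true_divide(
```

View pics/w7.png

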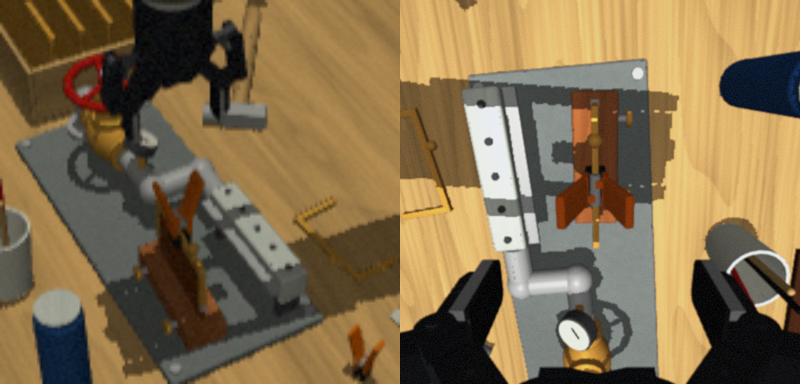

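The clamp is gripping the rail: wrist half shows it at (597,205) astride the rail, next to the ball at (597,140). Tops at z≈196 put the pivot at about 142.5, which is 20 mm above the rail, and centred. Next the wheel.

>>> apply_moves(steps=[[1,-15,-4,0,0,0,0],[1,-30,-7,0,0,0,0],[1,-35,-8,0,0,0,0],[1,-35,-8,0,0,0,0],[1,-35,-8,0,0,0,0],[1,-35,-8,0,0,0,0],[1,-28,-7,0,0,0,0],[1,-15,-4,0,0,0,0]])

```text
time: 14.55
tool_pos: [533.4, -251.4, 218.5]
tcp_rot: [-179.9, -0.0, 86.6]
ft_force: [1.0, -0.9, -1.5]
finger_gap: 85.8
grip_force: 0.0
```

Run:
```python
from h import *
go([537,-249,130])
w=wrist("w8");q=w;W=world(q);h=cv2.cvtColor(q["color"],cv2.COLOR_BGR2HSV);z=W[...,2];ok=q["depth"]>0
cv2.imwrite("pics/w8.png",w["color"])
d=ok&((h[...,0]<5)|(h[...,0]>174))&(h[...,1]>150)&(z>134)&(z<152)
p=W[d];rr=np.linalg.norm(p[:,:2]-[578,-281],axis=1);p=p[(rr>42)&(rr<62)]
A=np.c_[2*p[:,:2],np.ones(len(p))];x=np.linalg.lstsq(A,(p[:,:2]**2).sum(1),rcond=None)[0];print("wheel",len(p),x[:2].round(1),"rad",np.sqrt(x[2]+x[0]**2+x[1]**2).round(1),"z",np.percentile(p[:,2],[5,50,95]).round(1))
k=ok&(h[...,2]<80)&(z>155)&(z<206)&(np.linalg.norm(W[...,:2]-[537,-249],axis=2)<30)
p=W[k];t=p[p[:,2]>np.percentile(p[:,2],95)-4];print("handle",len(p),p.min(0).round(1),p.max(0).round(1),"top",len(t),t.min(0).round(1),t.max(0).round(1))
c,rd=cv2.minEnclosingCircle(t[:,:2].astype(np.float32));print(c,rd)
```

```text
t 14.55 pos [ 533.4 -251.4  218.5] rpy [-179.89   -0.     86.61] gap 85.8 F [ 1.  -0.9 -1.5] grip 0.0
 tool shift [ 2.6  3.6 88.5] 
wheel 3936 [ 576.5 -280.9] rad 48.7 z [142.8 145.8 147.2]
handle 1214 [ 525.9 -264.1  155. ] [ 547.1 -242.9  204.3] top 678 [ 525.9 -264.1  197.7] [ 546.7 -243.4  204.3]
(536.2229614257812, -253.69369506835938) 10.757022857666016
```

View pics/w8.png

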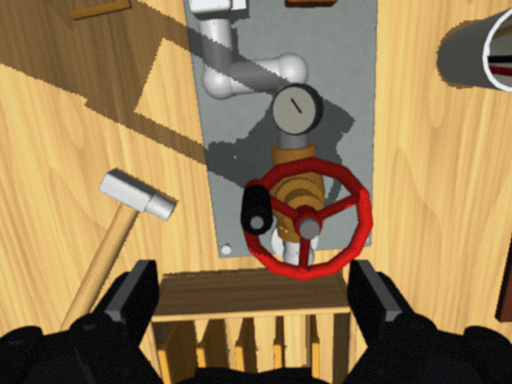

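The view shows the handle top at (257,222) and the wheel hub at (309,226). The handle axis is (536.3,-253.6), which is 49 mm from the wheel centre as it should be. Descending over it and gripping.

>>> apply_moves(steps=[[1,-2,3,10,0,0,0],[1,0,0,15,0,0,0],[1,0,0,18,0,0,0],[1,0,0,18,0,0,0],[1,0,0,18,0,0,0],[1,0,0,13,0,0,0],[1,0,0,6,0,0,0],[1,0,0,0,0,0,0]])

```text
time: 15.4
tool_pos: [537.6, -249.8, 120.0]
tcp_rot: [-179.9, -0.1, 86.8]
ft_force: [-0.2, 0.1, 0.3]
finger_gap: 85.3
grip_force: 0.0
```

```bash
python3 -c "
from h import *
go([536.3,-253.6,120],86.6)"
```

```text
t 15.4 pos [ 537.6 -249.8  120. ] rpy [-1.7988e+02 -7.0000e-02  8.6800e+01] gap 85.3 F [-0.2  0.1  0.3] grip 0.0
 tool shift [-3.8 -1.1  0. ] turn z 0.20 deg
```

>>> apply_moves(steps=[[1,-3.8,-1,0,0,0,0],[1,0,0,0,0,0,0],[0.3,0,0,0,0,0,0],[0,0,0,0,0,0,0],[-0.3,0,0,0,0,0,0],[-1,0,0,0,0,0,0],[-1,0,0,0,0,0,0],[-1,0,0,0,0,0,0]], squeeze=60)

```text
time: 16.2
tool_pos: [536.4, -254.4, 122.0]
tcp_rot: [-179.9, -0.0, 86.8]
ft_force: [-5.2, 2.9, 5.2]
finger_gap: 20.9
grip_force: 58.6
```

Run:
```python
from h import *
go([536.3,-253.6,120],86.8)
C=np.array([576.9,-280.9]);s,q=pose();d=s["tool_pos"][:2]-C;print(np.hypot(*d),np.degrees(np.arctan2(d[1],d[0])))
w=wrist("w9");W=world(w);h=cv2.cvtColor(w["color"],cv2.COLOR_BGR2HSV);z=W[...,2]
d=(w["depth"]>0)&((h[...,0]<5)|(h[...,0]>174))&(h[...,1]>150)&(z>134)&(z<152)
p=W[d];rr=np.linalg.norm(p[:,:2]-C,axis=1);p=p[(rr>42)&(rr<62)]
A=np.c_[2*p[:,:2],np.ones(len(p))];x=np.linalg.lstsq(A,(p[:,:2]**2).sum(1),rcond=None)[0];print("wheel",len(p),x[:2].round(1),"rad",np.sqrt(x[2]+x[0]**2+x[1]**2).round(1))
```

```text
t 16.2 pos [ 536.4 -254.4  122. ] rpy [-1.7993e+02 -3.0000e-02  8.6750e+01] gap 20.9 F [-5.2  2.9  5.2] grip 58.6
 tool shift [ 0.8 -0.1  2. ] turn z -0.05 deg
48.427607278410115 146.76865783814856
wheel 6049 [ 575.5 -280. ] rad 48.6
```

Gripped: gap 21 mm on the 22 mm handle. I'll compute circle increments, clockwise first.

```bash
cat > arc.py <<'E'
import sys,json,numpy as np
a0,step,ncall=map(float,sys.argv[1:4]);rad=float(sys.argv[4]) if len(sys.argv)>4 else 50
y=np.radians(86.8);X=np.array([np.cos(y),np.sin(y)]);Y=np.array([np.sin(y),-np.cos(y)])
a=np.radians(a0+step*np.arange(int(ncall)*8+1));P=rad*np.c_[np.cos(a),np.sin(a)];Q=np.round(2*np.c_[P@X,P@Y])/2
for i,c in enumerate(np.split(np.diff(Q,axis=0),int(ncall))): print("from",a0+i*8*step,json.dumps(c.tolist()))
E
python3 arc.py 147 -7.5 2
```

```text
from 147.0 [[5.5, 3.5], [4.5, 4.5], [4.5, 5.0], [3.5, 5.5], [3.0, 5.5], [2.5, 6.5], [1.0, 6.5], [0.5, 6.5]]
from 87.0 [[-0.5, 6.5], [-1.0, 6.5], [-2.0, 6.0], [-3.0, 6.0], [-3.5, 5.5], [-4.5, 4.5], [-5.0, 4.5], [-5.5, 3.5]]
```

>>> apply_moves(steps=[[-1,5.5,3.5,0,0,0,0],[-1,4.5,4.5,0,0,0,0],[-1,4.5,5,0,0,0,0],[-1,3.5,5.5,0,0,0,0],[-1,3,5.5,0,0,0,0],[-1,2.5,6.5,0,0,0,0],[-1,1,6.5,0,0,0,0],[-1,0.5,6.5,0,0,0,0]])

```text
time: 17.05
tool_pos: [581.7, -234.3, 122.0]
tcp_rot: [-180.0, 0.2, 86.7]
ft_force: [-6.1, -10.9, 3.3]
finger_gap: 20.9
grip_force: 58.6
```

```bash
cat > st.py <<'E'
from h import *
s,q=pose();C=np.array([577.8,-281.0]);d=s["tool_pos"][:2]-C;a=np.arctan2(d[1],d[0]);f=s["ft_force"];e=np.array([np.cos(a),np.sin(a)])
print("t %.2f pos %s rad %.1f ang %.1f Frad %.1f Ftan %.1f Fz %.1f grip %.1f gap %.1f yaw %.1f"%(s["time"],s["tool_pos"].round(1),np.hypot(*d),np.degrees(a),f[:2]@e,f[:2]@[-e[1],e[0]],f[2],s["grip_force"],s["finger_gap"],s["tcp_rot"][2]))
E
python3 st.py
```

```text
t 17.05 pos [ 581.7 -234.3  122. ] rad 46.9 ang 85.2 Frad -11.3 Ftan 5.2 Fz 3.3 grip 58.6 gap 20.9 yaw 86.7
```

>>> apply_moves(steps=[[-1,-1.5,6.5,0,0,0,0],[-1,-2,6.5,0,0,0,0],[-1,-2.5,6,0,0,0,0],[-1,-3,6,0,0,0,0],[-1,-3.5,5.5,0,0,0,0],[-1,-4.5,4.5,0,0,0,0],[-1,-5,4.5,0,0,0,0],[-1,-5.5,3.5,0,0,0,0]])

```text
time: 17.85
tool_pos: [621.8, -262.7, 121.9]
tcp_rot: [-179.8, 0.0, 86.7]
ft_force: [-12.9, -0.8, 9.8]
finger_gap: 20.9
grip_force: 59.0
```

```bash
python3 st.py; python3 -c "
import numpy as np
from scipy.optimize import least_squares
P=np.array([[536.4,-254.4],[581.7,-234.3]])
from bench import r
P=np.vstack([P,r.sense()['tool_pos'][:2]])
f=least_squares(lambda c:np.hypot(*(P-c).T)-50,[577,-281]);print(f.x,f.fun,np.degrees(np.arctan2(*(P-f.x).T[::-1])))"; python3 arc.py 27 -3.75 8
```

```text
t 17.85 pos [ 621.8 -262.7  121.9] rad 47.7 ang 22.5 Frad -12.2 Ftan 4.2 Fz 9.8 grip 59.0 gap 20.9 yaw 86.7
[ 576.62444996 -284.06326329] [-0.02084871  0.02143123 -0.02095951] [143.59331845  84.17631755  25.26804351]
from 27.0 [[-2.5, 2.0], [-3.0, 1.0], [-3.5, 1.5], [-3.0, 1.0], [-3.0, 0.5], [-3.5, 0.5], [-3.0, 0.5], [-3.5, 0.0]]
from -3.0 [[-3.0, 0.0], [-3.5, -0.5], [-3.0, -0.5], [-3.5, -0.5], [-3.0, -1.0], [-3.0, -1.0], [-3.0, -1.5], [-3.0, -1.5]]
from -33.0 [[-2.5, -2.0], [-3.0, -1.5], [-2.5, -2.5], [-2.0, -2.0], [-2.5, -2.5], [-2.0, -2.5], [-2.0, -2.5], [-1.5, -3.0]]
from -63.0 [[-2.0, -2.5], [-1.0, -3.0], [-1.5, -3.5], [-1.0, -3.0], [-0.5, -3.0], [-0.5, -3.5], [-0.5, -3.0], [0.0, -3.5]]
from -93.0 [[0.0, -3.0], [0.5, -3.5], [0.5, -3.0], [0.5, -3.5], [1.0, -3.0], [1.0, -3.0], [1.5, -3.0], [1.5, -3.0]]
from -123.0 [[2.0, -2.5], [1.5, -3.0], [2.5, -2.5], [2.0, -2.0], [2.5, -2.5], [2.5, -2.0], [2.5, -2.0], [3.0, -1.5]]
from -153.0 [[2.5, -2.0], [3.0, -1.0], [3.5, -1.5], [3.0, -1.0], [3.0, -0.5], [3.5, -0.5], [3.0, -0.5], [3.5, 0.0]]
from -183.0 [[3.0, 0.0], [3.5, 0.5], [3.0, 0.5], [3.5, 0.5], [3.0, 1.0], [3.0, 1.0], [3.0, 1.5], [3.0, 1.5]]
```

>>> apply_moves(steps=[[-1,-2.5,1.5,0,0,0,0],[-1,-3,0.5,0,0,0,0],[-1,-3.5,1,0,0,0,0],[-1,-3,0.5,0,0,0,0],[-1,-3,0.5,0,0,0,0],[-1,-3.5,0.5,0,0,0,0],[-1,-3,0.5,0,0,0,0],[-1,-3.5,0,0,0,0,0]])

```text
time: 18.65
tool_pos: [626.6, -283.0, 121.9]
tcp_rot: [-179.9, -0.4, 86.9]
ft_force: [-8.5, 26.4, 12.9]
finger_gap: 20.7
grip_force: 59.5
```

```bash
sed -i 's/577.8,-281.0/576.6,-284.1/' st.py; python3 st.py
```

```text
t 18.65 pos [ 626.6 -283.   121.9] rad 50.0 ang 1.3 Frad -7.9 Ftan 26.6 Fz 12.9 grip 59.5 gap 20.7 yaw 86.9
```

>>> apply_moves(steps=[[-1,-0.5,0,0,0,0,0],[-1,-0.5,0,0,0,0,0],[-1,0,0,0,0,0,0],[-1,0,0,0,0,0,0],[-1,0,0,0,0,0,0],[-1,0,0,0,0,0,0],[-1,0,0,0,0,0,0],[-1,0,0,0,0,0,0]])

```text
time: 19.45
tool_pos: [626.5, -282.8, 121.9]
tcp_rot: [-179.8, -0.4, 86.9]
ft_force: [-8.1, 20.8, 11.6]
finger_gap: 20.7
grip_force: 59.5
```

```bash
python3 st.py
```

```text
t 19.45 pos [ 626.5 -282.8  121.9] rad 50.0 ang 1.5 Frad -7.5 Ftan 21.0 Fz 11.6 grip 59.5 gap 20.7 yaw 86.9
```

>>> apply_moves(steps=[[-1,1,0,0,0,0,0],[-1,1,0,0,0,0,0],[-1,1,0,0,0,0,0],[-1,0,0,0,0,0,0],[-1,0,0,0,0,0,0],[-1,0,0,0,0,0,0],[-1,0,0,0,0,0,0],[-1,0,0,0,0,0,0]])

```text
time: 20.25
tool_pos: [626.6, -282.7, 122.0]
tcp_rot: [-179.9, -0.2, 86.8]
ft_force: [-6.9, 9.0, 8.7]
finger_gap: 20.7
grip_force: 59.4
```

```bash
python3 st.py; python3 arc.py 1 7.5 6
```

```text
t 20.25 pos [ 626.6 -282.7  122. ] rad 50.0 ang 1.6 Frad -6.7 Ftan 9.2 Fz 8.7 grip 59.4 gap 20.7 yaw 86.8
from 1.0 [[6.5, -1.0], [6.5, -2.0], [6.0, -2.5], [5.5, -3.0], [5.5, -4.0], [4.5, -5.0], [4.0, -5.0], [3.0, -5.5]]
from 61.0 [[2.5, -6.5], [1.5, -6.0], [1.0, -6.5], [0.0, -6.5], [-1.0, -6.5], [-2.0, -6.5], [-2.5, -6.0], [-3.0, -5.5]]
from 121.0 [[-4.0, -5.5], [-5.0, -4.5], [-5.0, -4.0], [-5.5, -3.0], [-6.5, -2.5], [-6.0, -1.5], [-6.5, -1.0], [-6.5, 0.0]]
from 181.0 [[-6.5, 1.0], [-6.5, 2.0], [-6.0, 2.5], [-5.5, 3.0], [-5.5, 4.0], [-4.5, 5.0], [-4.0, 5.0], [-3.0, 5.5]]
from 241.0 [[-2.5, 6.5], [-1.5, 6.0], [-1.0, 6.5], [0.0, 6.5], [1.0, 6.5], [2.0, 6.5], [2.5, 6.0], [3.0, 5.5]]
from 301.0 [[4.0, 5.5], [5.0, 4.5], [5.0, 4.0], [5.5, 3.0], [6.5, 2.5], [6.0, 1.5], [6.5, 1.0], [6.5, 0.0]]
```

The stop is found: pushing harder doesn't move it, TCP angle 1.6°. Backing off anticlockwise, half a turn at a time.

>>> apply_moves(steps=[[-1,8,-2,0,0,0,0],[-1,8,-2.5,0,0,0,0],[-1,6,-2.5,0,0,0,0],[-1,5.5,-3,0,0,0,0],[-1,5.5,-4,0,0,0,0],[-1,4.5,-5,0,0,0,0],[-1,4,-5,0,0,0,0],[-1,3,-5.5,0,0,0,0]])

```text
time: 21.05
tool_pos: [599.9, -239.9, 122.0]
tcp_rot: [179.9, 0.1, 86.7]
ft_force: [1.7, -7.6, 1.8]
finger_gap: 20.4
grip_force: 59.0
```

```bash
python3 st.py
```

```text
t 21.05 pos [ 599.9 -239.9  122. ] rad 50.0 ang 62.2 Frad -5.9 Ftan -5.0 Fz 1.8 grip 59.0 gap 20.4 yaw 86.7
```

>>> apply_moves(steps=[[-1,2,-6.5,0,0,0,0],[-1,1,-6,0,0,0,0],[-1,1,-6.5,0,0,0,0],[-1,0,-6.5,0,0,0,0],[-1,-1,-6.5,0,0,0,0],[-1,-2,-6.5,0,0,0,0],[-1,-2.5,-6,0,0,0,0],[-1,-3,-5.5,0,0,0,0]])

```text
time: 21.85
tool_pos: [550.9, -241.1, 122.0]
tcp_rot: [179.8, 0.1, 86.8]
ft_force: [8.8, -6.4, -1.8]
finger_gap: 20.5
grip_force: 59.0
```

>>> apply_moves(steps=[[-1,-4,-5.5,0,0,0,0],[-1,-5,-4.5,0,0,0,0],[-1,-5,-4,0,0,0,0],[-1,-5.5,-3,0,0,0,0],[-1,-6.5,-2.5,0,0,0,0],[-1,-6,-1.5,0,0,0,0],[-1,-6.5,-1,0,0,0,0],[-1,-6.5,0,0,0,0,0]])

```text
time: 22.65
tool_pos: [526.5, -282.9, 122.0]
tcp_rot: [179.9, -0.1, 86.8]
ft_force: [5.9, 4.8, 2.7]
finger_gap: 20.6
grip_force: 59.2
```

```bash
python3 st.py
```

```text
t 22.65 pos [ 526.5 -282.9  122. ] rad 50.1 ang 178.6 Frad -5.8 Ftan -4.9 Fz 2.7 grip 59.2 gap 20.6 yaw 86.8
```

>>> apply_moves(steps=[[-1,-6.5,1.5,0,0,0,0],[-1,-6.5,2.5,0,0,0,0],[-1,-6,2.5,0,0,0,0],[-1,-5.5,3,0,0,0,0],[-1,-5.5,4,0,0,0,0],[-1,-4.5,5,0,0,0,0],[-1,-4,5,0,0,0,0],[-1,-3,5.5,0,0,0,0]])

```text
time: 23.45
tool_pos: [551.2, -327.2, 122.0]
tcp_rot: [-179.9, -0.0, 86.7]
ft_force: [-5.1, 0.9, 6.8]
finger_gap: 20.4
grip_force: 59.8
```

>>> apply_moves(steps=[[-1,-2.5,6.5,0,0,0,0],[-1,-1.5,6,0,0,0,0],[-1,-1,6.5,0,0,0,0],[-1,0,6.5,0,0,0,0],[-1,1,6.5,0,0,0,0],[-1,2,6.5,0,0,0,0],[-1,2.5,6,0,0,0,0],[-1,3,5.5,0,0,0,0]])

```text
time: 24.25
tool_pos: [601.6, -327.4, 122.0]
tcp_rot: [-180.0, 0.0, 86.7]
ft_force: [-4.0, -2.3, 6.0]
finger_gap: 20.6
grip_force: 59.7
```

>>> apply_moves(steps=[[-1,4,5.5,0,0,0,0],[-1,5,4.5,0,0,0,0],[-1,5,4,0,0,0,0],[-1,5.5,3,0,0,0,0],[-1,6.5,2.5,0,0,0,0],[-1,6,1.5,0,0,0,0],[-1,6.5,1,0,0,0,0],[-1,6.5,0,0,0,0,0]])

```text
time: 25.05
tool_pos: [626.6, -283.0, 122.0]
tcp_rot: [180.0, 0.0, 86.7]
ft_force: [-2.9, -4.5, 6.4]
finger_gap: 20.6
grip_force: 59.7
```

```bash
python3 st.py
```

```text
t 25.05 pos [ 626.6 -283.   122. ] rad 50.0 ang 1.2 Frad -3.0 Ftan -4.4 Fz 6.4 grip 59.7 gap 20.6 yaw 86.7
```

One full turn is done (1.2° against the 1.6° stop angle). Second turn.

>>> apply_moves(steps=[[-1,6.5,-1,0,0,0,0],[-1,6.5,-2,0,0,0,0],[-1,6,-2.5,0,0,0,0],[-1,5.5,-3,0,0,0,0],[-1,5.5,-4,0,0,0,0],[-1,4.5,-5,0,0,0,0],[-1,4,-5,0,0,0,0],[-1,3,-5.5,0,0,0,0]])

```text
time: 25.85
tool_pos: [601.1, -240.5, 122.0]
tcp_rot: [179.9, 0.1, 86.7]
ft_force: [0.6, -8.2, 4.2]
finger_gap: 20.8
grip_force: 59.6
```

>>> apply_moves(steps=[[-1,2.5,-6.5,0,0,0,0],[-1,1.5,-6,0,0,0,0],[-1,1,-6.5,0,0,0,0],[-1,0,-6.5,0,0,0,0],[-1,-1,-6.5,0,0,0,0],[-1,-2,-6.5,0,0,0,0],[-1,-2.5,-6,0,0,0,0],[-1,-3,-5.5,0,0,0,0]])

```text
time: 26.65
tool_pos: [552.1, -240.4, 122.0]
tcp_rot: [179.8, 0.0, 86.8]
ft_force: [6.9, -4.2, 1.1]
finger_gap: 20.9
grip_force: 59.5
```

>>> apply_moves(steps=[[-1,-4,-5.5,0,0,0,0],[-1,-5,-4.5,0,0,0,0],[-1,-5,-4,0,0,0,0],[-1,-5.5,-3,0,0,0,0],[-1,-6.5,-2.5,0,0,0,0],[-1,-6,-1.5,0,0,0,0],[-1,-6.5,-1,0,0,0,0],[-1,-6.5,0,0,0,0,0]])

```text
time: 27.45
tool_pos: [526.6, -282.5, 121.9]
tcp_rot: [180.0, -0.2, 86.8]
ft_force: [-1.5, 5.2, 8.7]
finger_gap: 20.7
grip_force: 59.8
```

```bash
python3 st.py
```

```text
t 27.45 pos [ 526.6 -282.5  121.9] rad 50.1 ang 178.1 Frad 1.7 Ftan -5.2 Fz 8.7 grip 59.8 gap 20.7 yaw 86.8
```

>>> apply_moves(steps=[[-1,-6.5,1,0,0,0,0],[-1,-6.5,2,0,0,0,0],[-1,-6,2.5,0,0,0,0],[-1,-5.5,3,0,0,0,0],[-1,-5.5,4,0,0,0,0],[-1,-4.5,5,0,0,0,0],[-1,-4,5,0,0,0,0],[-1,-3,5.5,0,0,0,0]])

```text
time: 28.25
tool_pos: [551.1, -327.2, 121.9]
tcp_rot: [-179.9, -0.0, 86.7]
ft_force: [-6.5, -1.2, 9.7]
finger_gap: 20.6
grip_force: 60.1
```

>>> apply_moves(steps=[[-1,-2.5,6.5,0,0,0,0],[-1,-1.5,6,0,0,0,0],[-1,-1,6.5,0,0,0,0],[-1,0,6.5,0,0,0,0],[-1,1,6.5,0,0,0,0],[-1,2,6.5,0,0,0,0],[-1,2.5,6,0,0,0,0],[-1,3,5.5,0,0,0,0]])

```text
time: 29.05
tool_pos: [602.0, -327.2, 122.0]
tcp_rot: [-180.0, 0.0, 86.7]
ft_force: [-3.1, -4.0, 6.4]
finger_gap: 20.6
grip_force: 60.0
```

>>> apply_moves(steps=[[-1,4,5.5,0,0,0,0],[-1,5,4.5,0,0,0,0],[-1,5,4,0,0,0,0],[-1,5.5,3,0,0,0,0],[-1,6.5,2.5,0,0,0,0],[-1,6,1.5,0,0,0,0],[-1,5,1,0,0,0,0],[-1,0,0,0,0,0,0]])

```text
time: 29.85
tool_pos: [626.2, -289.9, 122.0]
tcp_rot: [-180.0, -0.0, 86.8]
ft_force: [-1.8, 0.1, 7.1]
finger_gap: 20.5
grip_force: 60.0
```

```bash
python3 st.py
```

```text
t 29.85 pos [ 626.2 -289.9  122. ] rad 49.9 ang -6.6 Frad -1.8 Ftan -0.1 Fz 7.1 grip 60.0 gap 20.5 yaw 86.8
```

>>> apply_moves(steps=[[-1,2,0,0,0,0,0],[-1,2,0,0,0,0,0],[-1,2,-0.1,0,0,0,0],[-1,1.5,-0.1,0,0,0,0],[-1,0.5,0,0,0,0,0],[-1,0,0,0,0,0,0],[-1,0,0,0,0,0,0],[-1,0,0,0,0,0,0]])

```text
time: 30.65
tool_pos: [626.5, -282.7, 122.0]
tcp_rot: [180.0, -0.0, 86.8]
ft_force: [-0.6, -2.8, 5.4]
finger_gap: 20.7
grip_force: 60.0
```

```bash
python3 st.py
```

```text
t 30.65 pos [ 626.5 -282.7  122. ] rad 49.9 ang 1.6 Frad -0.7 Ftan -2.8 Fz 5.4 grip 60.0 gap 20.7 yaw 86.8
```

Run:
```python
from h import *
a=r.snapshot("scene");W=world(a);h=cv2.cvtColor(a["color"],cv2.COLOR_BGR2HSV);z=W[...,2]
p=W[(a["depth"]>0)&(h[...,0]<16)&(h[...,1]>170)&(z>128)&(z<200)&(abs(W[...,0]-602)<45)&(abs(W[...,1]+23)<30)]
print("clip",p.min(0).round(),p.max(0).round())
print(r.hand_in())
```

```text
clip [576. -36. 129.] [628. -10. 199.]
the job is handed in; nothing more can be done
None
```

The orange clamp grips the middle of the purse-frame rail, the wheel was closed to its stop and backed off two full turns by the arm's angle reading, and the gripper still holds the black handle; job handed in at about 31 s.

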